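# Hang the blue tumbler on the cup peg to drain

### The job

Hang the blue tumbler mouth-down on the leaning green cup peg so that it can drain, lowering it right down over the peg until it seats before you let go. Leave it hanging there by itself, do not use the thin bottle prong, and leave the amber tumbler standing where it is.

Things in the scene. Friction and masses are not known exactly. Their poses are not given: they have to be found in the camera images.
- blue_tumbler_center (a point): Blue straight-sided plastic tumbler, mouth-down on the counter at the start: 64 mm across, 90 mm high, wall 3 mm (58 mm inside), closed end 5 mm thick, so 85 mm deep inside; about 0.14 kg, stiff. The point is its centre, on the axis, 45 mm above the counter at the start; z runs along the axis from mouth to closed end (up). Other cups stand at least 45 mm clear of it.
- cup_peg_tip (a point): Tip of the green cup peg, leaning 20 deg from vertical on a fixed round steel foot 110 mm across, 10 mm high. Peg 108 mm long, 40 mm thick at the foot, 28 mm near the tip. z points along the peg away from the foot (up, leaning to the robot's side); y is level. Seated, the tumbler's closed end rests inside on the tip, its centre 40 mm below the tip along the peg; let go, it leans a few deg.
- amber_tumbler_center (a point): Amber tumbler of the same shape and size as the blue one, also mouth-down on the counter: to be left alone. The point is its centre, half-way up (45 mm above the counter).
- bottle_prong_tip (a point): White ball tip of a thin steel bottle prong (12 mm thick, 170 mm long, ball 16 mm) leaning 20 degrees on a second fixed round steel foot of the same size: not for the tumbler; an obstacle to keep clear of. z points along the prong outwards from its foot.
Things that resemble listed ones, but are neither listed nor needed, are in the scene too. Leave any red or yellow look-alike of the part that bears cup_peg_tip alone.

How it is judged:
By the outcome, as a careful person would: the job done as asked, in the order asked, and still so for the second after the job is handed in, with the robot touching nothing.
It also fails if it takes over 35 s, if anything falls off the work surface, if the arm or the gripper's body presses on something with over 40 N, if the wrist force passes 120 N, or if a joint passes its speed limit or range.

### The arm

A 7-joint arm with a two-finger parallel gripper is mounted at the origin on the work surface. World frame = base frame: x ahead of the robot, y to its left, z up, the work surface at z = 0. Lengths are in mm, angles in rad, forces in N, time in s.
With the tool pointing down it reaches from about 400 to 875 mm from the base axis. Payload 4.4 kg.
Tool frame: the origin (TCP) lies on the centre line of the jaws, within the pads' length; the fingertips stand 25 mm ahead of it and the grasp point (between the pads) lies 6 mm ahead of it (ctrl.finger_overhang is the distance from the TCP to the fingertips, in mm); z points along the fingers, y is the line along which they close (so a half turn about z gives the same grasp; the last joint's range is limited). The gripper opens to 85 mm and grips with 20 to 120 N. Pads are 22 mm wide; open, the fingers measure 114 mm over their backs; the gripper's body (76 mm by 85 mm) begins 54 mm behind the grasp point. The pads swing forward as they close: fully open they stand 13 mm farther back than shut.
Start: joints at [-0.066, 0.628, 0.038, 1.517, -0.027, 0.996, -0.02], TCP at [650.013, 0.026, 256.313] pointing down, gripper open.
Joint ranges: [-3.06, 3.06], [-0.37, 2.12], [-1.25, 1.32], [0.18, 2.47], [-1.1, 4.24], [0.23, 1.98], [-2.94, 2.94]. Speed limits (rad/s): [2.57, 2.57, 3.14, 3.14, 3.14, 3.14, 3.14].

### API

Orientations are given as [roll, pitch, yaw] about the fixed x, y, z axes, in that order (R = Rz(yaw) Ry(pitch) Rx(roll)).
In Python, from cell import ctrl gives the robot as it stands. The module is installed in compiled form; this text tells all that it offers.
- The arm moves only by the tool play_rows, never from a script. Its argument "targets" is a list of rows, each a list of 5 numbers: the closure, from 0 (fully open) to 1 (shut), then the shift along the tool's x, y, z in cm, then the turn about the tool's z in degrees. In form: [[gripper, dx, dy, dz, spin], ...]. A call has 1 to 10 rows; each row is the pose to reach, as a shift and turn from the pose commanded when the call began, along the tool's axes at that moment; what a row does not reach only later rows make up. A row lasts 1/10 s, in which the tool goes at most 50 mm and 8.59 degrees, less where a joint would pass 70% of its speed; a pose out of reach is approached as far as the arm can. A call with a gripper value outside its range is refused whole. The fingers move at their own pace and stop on an object; the grip force is fixed at half the most. Time passes only in rows, so rows that repeat a pose let the fingers close. It gives the time, the measured TCP pose, the force, the opening and the grip force at its end, in the units of the state.
- ctrl.read_state(): the state, without advancing time (a new reading comes with each control period).
- ctrl.get_image(name): name is "scene" or "side" or "wrist"; returns (picture, depth): 420x560x3 uint8, red, green, blue; 420x560 float32, mm along the optical axis (not along the pixel's ray), 0 where there is no reading.
- ctrl.calibration(name): a dict with "vfov" (degrees; the focal length in pixels is half the picture's height over the tangent of half this angle, whatever the lens; pixels are square), "cx", "cy" (the principal point, pixels), "extrinsics" (4x4, takes a point from camera to world coordinates); the wrist camera has in their place "mount" (4x4, takes a point from camera to tool coordinates, whose origin is the TCP and whose axes are the flange's). Camera axes: x right, y down, z forward; pixel columns grow to the right and rows downward; lengths in mm; the calibration is good to about 2 mm. A picture is of the moment at which its call begins: read the wrist's pose just before it. calibration takes no time and is no camera call.
- ctrl.finish_job(): hands the job in; it is judged then, once.
Trained networks look in the newest picture that a camera, given by its name, has taken for a name from the list of things; names that differ only in an ending like _2 or _b are one class to them, and where a whole thing is asked for, a point or a joint stands for the part that bears it (a point fixed in the world has none). Each returns a list of dicts, best first, with "confidence" (0 to 1); they miss things now and then, are a little off and sometimes report something else, mostly with a low value. They report only what shows in the picture. A call takes as long as a camera call. They do not tell look-alikes from the thing itself.
- ctrl.search_frame(camera, name): "bbox" ([left, top, right, bottom] in pixels, round what is visible of it).
- ctrl.trace(camera, name): "pixels" (420x560 bool, what is visible of it) and "bbox" ([left, top, right, bottom] in pixels, round what is visible of it).
The state is a dict: "clock": time; "qpos": joint angles; "qd": joint speeds; "tau": joint torques, N m; "eef_pos": TCP position; "tool_rot": TCP orientation; "force": force on the tool from outside, world axes, zero at the start; "torque": the same for the moment, N m; "width": finger opening in mm; "gripper_force": force on a finger pad.
Only numpy, scipy, OpenCV 4.12 (cv2) and the standard library are available. Lean on these libraries where they do the work, as an engineer would, in place of code of your own. Each camera call takes 0.05 s, during which the arm holds its last target. There are 200 camera calls.

## Working session

There is one attempt and no reset: what is moved stays moved. The work goes in short steps, Python scripts to look and compute and a tool call to move; the robot and the scene stay as the last step left them, time stands still between calls to the robot, and variables do not carry over. Pictures are saved under pics/ and viewed, at most 10 in all, crops included, and the job is handed in when it is done.

Besides the shell and the picture viewer there is one more tool, called after "Emit:" as name(argument=value, ...), one argument or row to a line, values as JSON. play_rows: Moves the arm, as the interface text tells. Its arguments: {"type":"object","properties":{"targets":{"type":"array"}},"required":["targets"]}

```bash
mkdir -p pics; cat > h.py <<'E'
import numpy as np, cv2
from cell import ctrl
from scipy.spatial.transform import Rotation as R
def T():
    s=ctrl.read_state(); M=np.eye(4); M[:3,:3]=R.from_euler('xyz',s['tool_rot']).as_matrix(); M[:3,3]=s['eef_pos']; return M
def cloud(name):
    M=T(); p,d=ctrl.get_image(name); c=ctrl.calibration(name)
    E=c['extrinsics'] if 'extrinsics' in c else M@np.array(c['mount'])
    f=210/np.tan(np.radians(c['vfov']/2)); v,u=np.mgrid[:420,:560]
    P=np.stack([(u-c['cx'])/f*d,(v-c['cy'])/f*d,d,np.ones_like(d)],-1)@np.array(E).T
    P=P[...,:3]; P[d==0]=np.nan
    return p,P
E
python3 - <<'E'
from h import *
ps=[]
s=ctrl.read_state();print(s['tool_rot'],s['clock'])
for n in ['scene','side']:
    p,P=cloud(n); cv2.imwrite(f'pics/{n}0.png',p[...,::-1])
    for k in ['blue_tumbler_center','cup_peg_tip','amber_tumbler_center','bottle_prong_tip']:
        for r in ctrl.trace(n,k)[:4]:
            m=r['pixels']; q=P[m]; q=q[~np.isnan(q[:,0])]
            if len(q): print(n,k,round(r['confidence'],2),np.round(r['bbox']),np.median(q,0).round(),np.percentile(q,[2,98],axis=0).round().tolist(),p[m].mean(0).round())
E
```

```text
[-3.13964933e+00  1.97699231e-05  1.57085909e+00] 0.0
scene blue_tumbler_center 0.82 [284. 181. 311. 228.] [496.  89.  61.] [[461.0, 76.0, 1.0], [514.0, 130.0, 90.0]] [ 25.  64. 127.]
scene cup_peg_tip 0.94 [186. 226. 203. 279.] [ 439. -199.   58.] [[318.0, -225.0, -2.0], [459.0, -101.0, 113.0]] [151. 126.  19.]
scene cup_peg_tip 0.92 [237. 196. 249. 238.] [430. -39.  61.] [[406.0, -60.0, 15.0], [451.0, -17.0, 113.0]] [134.  20.  18.]
scene cup_peg_tip 0.87 [213. 325. 240. 391.] [ 687. -347.   63.] [[665.0, -372.0, 14.0], [706.0, -320.0, 115.0]] [156. 128.  11.]
scene cup_peg_tip 0.84 [255. 256. 275. 308.] [ 618. -163.   59.] [[598.0, -185.0, 13.0], [639.0, -138.0, 110.0]] [25. 91. 47.]
scene amber_tumbler_center 0.72 [318. 155. 341. 180.] [441. 318.  36.] [[404.0, -9.0, -1.0], [645.0, 366.0, 303.0]] [77. 49. 26.]
scene bottle_prong_tip 0.83 [138. 266. 158. 346.] [ 505. -371.   84.] [[385.0, -393.0, -2.0], [531.0, -312.0, 167.0]] [114. 110. 114.]
side blue_tumbler_center 0.59 [239. 197. 260. 234.] [476.  84.  57.] [[449.0, 76.0, 1.0], [508.0, 128.0, 89.0]] [ 23.  67. 142.]
side cup_peg_tip 0.9 [372. 286. 401. 339.] [ 671. -350.   63.] [[656.0, -370.0, 14.0], [698.0, -321.0, 113.0]] [164. 141.   6.]
side cup_peg_tip 0.89 [312. 238. 338. 286.] [ 606. -165.   58.] [[588.0, -184.0, 11.0], [631.0, -140.0, 109.0]] [26. 98. 48.]
side cup_peg_tip 0.63 [237. 258. 267. 311.] [ 429. -206.   62.] [[410.0, -225.0, 13.0], [454.0, -177.0, 113.0]] [164. 141.   5.]
side cup_peg_tip 0.6 [222. 221. 248. 259.] [418. -42.  65.] [[398.0, -58.0, 18.0], [446.0, -20.0, 113.0]] [138.  21.  18.]
side amber_tumbler_center 0.58 [210. 165. 231. 200.] [420. 320.  56.] [[393.0, 311.0, -1.0], [452.0, 406.0, 89.0]] [88. 53. 20.]
```

```bash
ls pics
```

```text
scene0.png
side0.png
```

View pics/scene0.png

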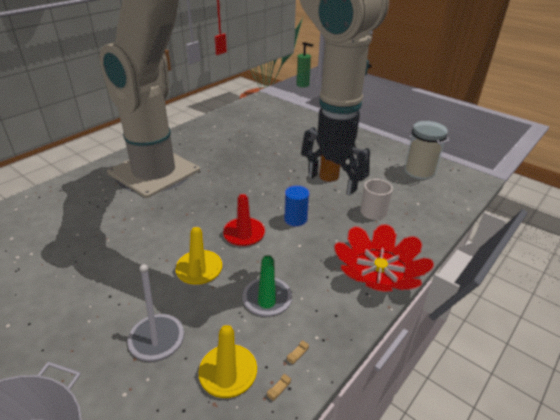

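View pics/side0.png

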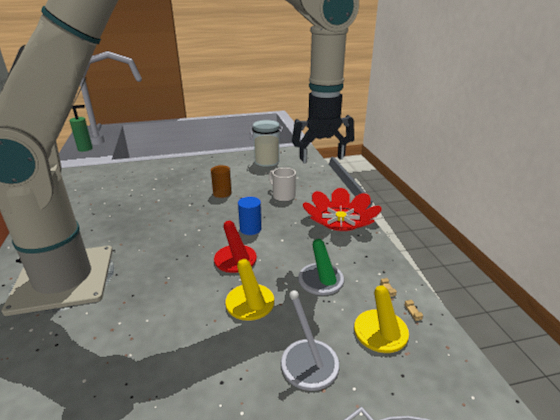

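The scene view shows the blue tumbler at (297,206) and the green peg at (267,283) on its grey foot. Red and yellow look-alikes stand around it, and the prong is at (150,305). In the side view, blue is at (250,216) and green at (324,262). Next I'll fit the geometry.

```bash
cat >> h.py <<'E'
from scipy.optimize import least_squares
def pts(name,cls,near,rad):
    p,P=cloud(name); out=[]
    for r in ctrl.trace(name,cls):
        m=cv2.erode(r['pixels'].astype(np.uint8),np.ones((3,3)))>0
        q=P[m]; q=q[~np.isnan(q[:,0])]
        if len(q) and np.hypot(*(np.median(q,0)[:2]-near))<rad: out.append(q); break
    return np.concatenate(out) if out else np.zeros((0,3))
def fitcup(q):
    q=q[(q[:,2]>12)&(q[:,2]<82)]
    f=lambda x:np.hypot(q[:,0]-x[0],q[:,1]-x[1])-32
    r=least_squares(f,q[:,:2].mean(0)-np.array([10,-10]),loss='soft_l1',f_scale=2); return r.x,np.abs(r.fun).mean(),len(q)
def fitpeg(q):
    # foot-top centre (x,y,10), lean azimuth; radius 20->14
    q=q[q[:,2]>16]
    def f(x):
        a=np.radians(20); d=np.array([np.sin(a)*np.cos(x[2]),np.sin(a)*np.sin(x[2]),np.cos(a)])
        w=q-np.array([x[0],x[1],10]); t=w@d; rr=np.linalg.norm(w-t[:,None]*d,axis=1)
        r=20-6*np.clip(t,0,94)/94
        e=np.where(t<94,rr-r,np.hypot(rr,t-94)-14); return e
    b=None
    for az in np.arange(0,6.28,.8):
        r=least_squares(f,[*q[:,:2].mean(0),az],loss='soft_l1',f_scale=2)
        if b is None or r.cost<b.cost:b=r
    x=b.x;a=np.radians(20);d=np.array([np.sin(a)*np.cos(x[2]),np.sin(a)*np.sin(x[2]),np.cos(a)])
    return x.round(2),(np.array([x[0],x[1],10])+108*d).round(1),np.abs(b.fun).mean().round(2),len(q)
E
python3 - <<'E'
from h import *
for n in ['scene','side']:
    print(n,fitcup(pts(n,'blue_tumbler_center',[490,95],60)),fitpeg(pts(n,'cup_peg_tip',[612,-163],50)))
E
```

```text
scene (array([481.4476109 , 108.75691983]), np.float64(1.1257071035112265), 461) (array([ 621.44, -166.22,    2.25]), array([ 598.1, -137.6,  111.5]), np.float64(1.04), 633)
side (array([479.69842948, 109.32667623]), np.float64(1.182807250672232), 433) (array([ 619.82, -165.38,    8.53]), array([ 596.8, -136.5,  111.5]), np.float64(1.2), 471)
```

Emit:
play_rows(
  targets=[
    [0, 10.9, -16.95, 4, -39],
    [0, 10.9, -16.95, 4, -39],
    [0, 10.9, -16.95, 4, -39],
    [0, 10.9, -16.95, 4, -39],
    [0, 10.9, -16.95, 4, -39],
    [0, 10.9, -16.95, 4, -39],
    [0, 10.9, -16.95, 4, -39],
  ],
)

```text
clock: 1.6
eef_pos: [481.8, 108.6, 216.8]
tool_rot: [3.14, 0.001, 2.248]
force: [0.5, 0.4, -0.1]
width: 85.4
gripper_force: 0.0
```

```bash
python3 - <<'E'
from h import *
s=ctrl.read_state();print(s['eef_pos'],s['tool_rot'],s['clock'],s['width'],s['force']);print(T().round(3))
p,P=cloud('wrist'); cv2.imwrite('pics/w1.png',p[...,::-1])
m=(p[...,2]>1.5*p[...,0].astype(float))&(p[...,2]>60)&(abs(P[...,2]-90)<6)&(np.hypot(P[...,0]-480,P[...,1]-109)<60)
v,u=np.nonzero(m);print(m.sum(),u.min(),u.max(),v.min(),v.max());q=P[m];print(np.median(q,0),(q.min(0)+q.max(0))/2,q.max(0)-q.min(0))
print(cv2.minEnclosingCircle(q[:,:2].astype(np.float32)))
E
```

```text
[481.79964259 108.55999879 216.76657811] [3.14007308e+00 1.16082819e-03 2.24842792e+00] 1.6 85.36789038089233 [ 0.52947783  0.35256195 -0.05005802]
[[-6.27000e-01  7.79000e-01  2.00000e-03  4.81800e+02]
 [ 7.79000e-01  6.27000e-01  0.00000e+00  1.08560e+02]
 [-1.00000e-03  2.00000e-03 -1.00000e+00  2.16767e+02]
 [ 0.00000e+00  0.00000e+00  0.00000e+00  1.00000e+00]]
4864 238 318 163 240
[480.96382092 111.13594794  89.80286537] [482.10401026 109.58343793  88.20425665] [63.33573249 63.64788494  8.21191439]
((481.96124267578125, 109.59495544433594), 32.02109909057617)
```

View pics/w1.png

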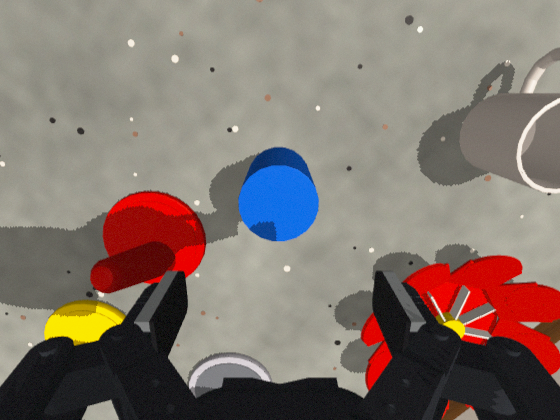

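The blue tumbler's top is at (278,203). The centre measures (482,109.5) with a 32 mm radius, which matches the given size. The fingers are clear on both sides, so I'll go down and grip.

Emit:
play_rows(
  targets=[
    [0, 0.05, 0.05, 5, 0],
    [0, 0.05, 0.05, 10, 0],
    [0, 0.05, 0.05, 15.2, 0],
    [0, 0.05, 0.05, 15.2, 0],
    [0, 0.05, 0.05, 15.2, 0],
    [1, 0.05, 0.05, 15.2, 0],
    [1, 0.05, 0.05, 15.2, 0],
    [1, 0.05, 0.05, 15.2, 0],
    [1, 0.05, 0.05, 15.2, 0],
    [1, 0.05, 0.05, 15.2, 0],
  ],
)

```text
clock: 2.65
eef_pos: [482.6, 109.7, 67.8]
tool_rot: [3.136, 0.003, 2.25]
force: [0.1, 0.5, 8.1]
width: 63.3
gripper_force: 65.7
```

Emit:
play_rows(
  targets=[
    [1, 0, 0, 0, 0],
    [1, 0, 0, 0, 0],
    [1, 0, 0, -3, 0],
    [1, 0, 0, -8, 0],
    [1, 0, 0, -13, 0],
    [1, 0, 0, -15, 0],
    [1, 0, 0, -15, 0],
  ],
)

```text
clock: 3.35
eef_pos: [483.4, 110.3, 220.2]
tool_rot: [3.131, 0.005, 2.251]
force: [-0.4, -0.0, -1.8]
width: 62.9
gripper_force: 66.9
```

Emit:
play_rows(
  targets=[
    [1, -2, -0.5, 0, 0],
    [1, -6, -1.5, 0, 0],
    [1, -10.5, -2.6, 0, 0],
    [1, -15, -3.7, 0, 0],
    [1, -19.5, -4.9, 0, 0],
    [1, -23.5, -5.9, 0, 0],
    [1, -26, -6.5, 0, 0],
    [1, -26.6, -6.6, 0, 0],
    [1, -26.6, -6.6, 0, 0],
    [1, -26.6, -6.6, 0, 0],
  ],
)

```text
clock: 4.35
eef_pos: [596.0, -136.6, 214.3]
tool_rot: [3.141, -0.002, 2.253]
force: [-0.1, 0.8, -1.8]
width: 63.4
gripper_force: 66.8
```

```bash
python3 - <<'E'
from h import *
s=ctrl.read_state();print(s['eef_pos'],s['clock'],s['width'],s['force']);
ims=[]
for n in ['scene','side']:
    p,P=cloud(n); cv2.imwrite('/tmp/x.png',p)
    b={'scene':(200,120,340,330),'side':(250,150,390,320)}[n]
    ims.append(cv2.resize(p[b[1]:b[3],b[0]:b[2],::-1],(400,600 if n=='scene' else 486)))
    q=pts(n,'blue_tumbler_center',[597,-137],80)
    if len(q):
        # cylinder fit with free tilt
        f=lambda x:(lambda d,w:np.linalg.norm(w-(w@d)[:,None]*d,axis=1)-32)(np.array([x[2],x[3],1])/np.sqrt(1+x[2]**2+x[3]**2),q-[x[0],x[1],200])
        q=q[q[:,2]<np.percentile(q[:,2],97)-4]; r=least_squares(f,[595,-135,0,0],loss='soft_l1',f_scale=2);print(n,r.x.round(3),np.abs(r.fun).mean(),len(q),np.percentile(q[:,2],[1,99]))
    else: print(n,'none')
    print(fitpeg(pts(n,'cup_peg_tip',[612,-163],50)))
ims[1]=cv2.copyMakeBorder(ims[1],0,114,0,0,cv2.BORDER_CONSTANT)
cv2.imwrite('pics/above.png',np.hstack(ims))
E
```

```text
[ 596.00856954 -136.62430206  214.33876315] 4.35 63.384376925341584 [-0.07669917  0.78272943 -1.77350335]
scene [ 5.96194e+02 -1.35719e+02  5.00000e-03 -2.00000e-03] 0.7265952495274888 954 [150.60331291 231.3778528 ]
(array([ 620.98, -166.53,    2.22]), array([ 598.7, -137.1,  111.5]), np.float64(1.05), 669)
side [ 5.95389e+02 -1.36211e+02  1.00000e-03 -1.00000e-03] 0.8521118017208758 632 [150.23192315 230.65934139]
(array([ 619.58, -165.44,    2.23]), array([ 597. , -136.2,  111.5]), np.float64(1.04), 541)
```

View pics/above.png

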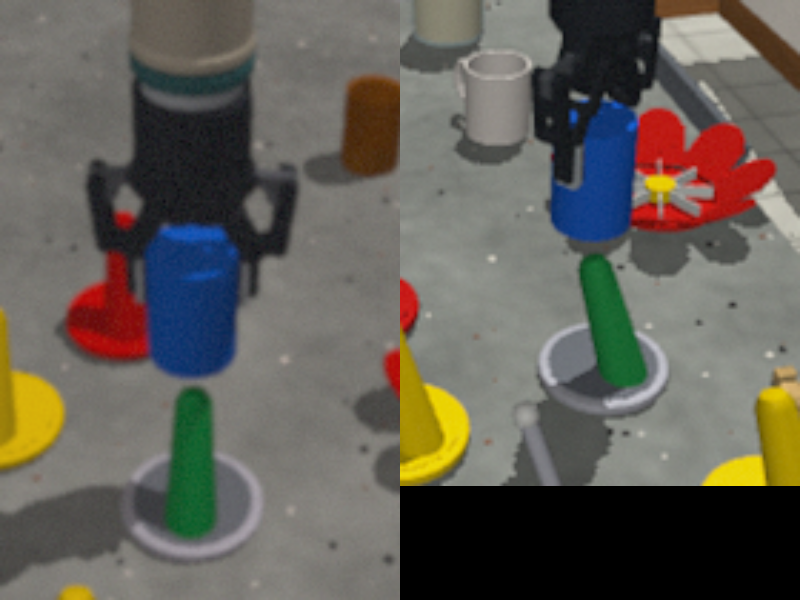

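The mouth is directly above the green peg (peg tip at about (192,395) in the left crop, (596,262) in the right). The offset along the lean is 2 mm. I'll lower it, drifting toward the foot.

Emit:
play_rows(
  targets=[
    [1, -0.2, 0.1, 1.5, 0],
    [1, -0.2, 0.1, 3.6, 0],
    [1, -0.4, 0.1, 4.6, 0],
    [1, -0.5, 0.1, 5.4, 0],
    [1, -0.65, 0.1, 6.3, 0],
    [1, -0.8, 0.1, 7.2, 0],
    [1, -0.95, 0.1, 8.1, 0],
    [1, -1.1, 0.1, 9, 0],
    [1, -1.1, 0.1, 9, 0],
  ],
)

```text
clock: 5.75
eef_pos: [604.2, -146.8, 123.1]
tool_rot: [-3.141, -0.001, 2.251]
force: [1.4, -0.5, -1.8]
width: 63.4
gripper_force: 66.8
```

Emit:
play_rows(
  targets=[
    [1, -0.1, 0.1, 0.6, 0],
    [1, -0.15, 0.1, 1.2, 0],
    [1, -0.2, 0.1, 1.7, 0],
    [1, -0.3, 0.1, 2.2, 0],
    [1, -0.3, 0.1, 2.4, 0],
    [1, -0.3, 0.1, 2.4, 0],
  ],
)

```text
clock: 6.35
eef_pos: [609.9, -150.7, 101.6]
tool_rot: [3.138, 0.007, 2.25]
force: [5.1, -5.8, 2.1]
width: 63.3
gripper_force: 67.1
```

Emit:
play_rows(
  targets=[
    [1, 0.1, 0, 0.3, 0],
    [1, 0.2, 0, 0.6, 0],
    [1, 0.2, 0, 0.9, 0],
    [1, 0.2, 0, 1.1, 0],
    [1, 0.2, 0, 1.1, 0],
    [1, 0.2, 0, 1.1, 0],
  ],
)

```text
clock: 6.95
eef_pos: [610.2, -150.9, 95.1]
tool_rot: [3.137, 0.012, 2.25]
force: [-2.8, -5.4, 29.8]
width: 62.9
gripper_force: 67.8
```

```bash
python3 - <<'E'
from h import *
s=ctrl.read_state();print(s['eef_pos'],s['clock'],s['force'])
ims=[]
for n in ['scene','side']:
    p,P=cloud(n)
    b={'scene':(200,180,340,330),'side':(250,180,390,320)}[n]
    ims.append(cv2.resize(p[b[1]:b[3],b[0]:b[2],::-1],(400,400)))
    q=pts(n,'blue_tumbler_center',[605,-145],80)
    if len(q):
        z=q[:,2]; top=np.percentile(z,99.5)
        f=lambda x:(lambda d,w:np.linalg.norm(w-(w@d)[:,None]*d,axis=1)-32)(np.array([x[2],x[3],1])/np.sqrt(1+x[2]**2+x[3]**2),q-[x[0],x[1],75])
        q=q[z<top-8]; r=least_squares(f,[605,-145,0,0],loss='soft_l1',f_scale=2)
        print(n,r.x.round(3),'tilt along lean deg',np.degrees(r.x[2:]@[-.627,.779]).round(1),np.abs(r.fun).mean(),len(q),np.percentile(z,[.5,99.5]))
cv2.imwrite('pics/seat.png',np.hstack(ims))
E
```

```text
[ 610.22643571 -150.92600999   95.13088699] 6.95 [-2.80637516 -5.39417851 29.84274995]
scene [ 6.11127e+02 -1.51285e+02 -2.70000e-02  3.70000e-02] tilt along lean deg 2.6 0.7612130424349792 765 [ 31.83076329 119.37190217]
side [ 6.09787e+02 -1.50433e+02 -3.60000e-02  3.20000e-02] tilt along lean deg 2.7 0.8450264312823778 562 [ 28.83910667 118.17448521]
```

View pics/seat.png

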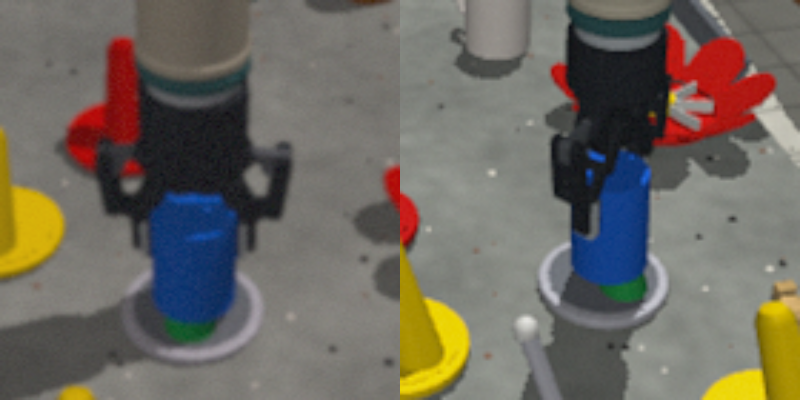

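Both views show the tumbler well down over the peg, with only its thick base showing at (190,328) left and (628,288) right. The top is at z≈118–119 and seated would be about 118. I'll nudge it toward the lean to relieve any wedging and confirm it bottoms.

Emit:
play_rows(
  targets=[
    [1, 0.2, 0, 0, 0],
    [1, 0.4, 0, 0.1, 0],
    [1, 0.4, 0, 0.2, 0],
    [1, 0.4, 0, 0.2, 0],
  ],
)

```text
clock: 7.65
eef_pos: [610.2, -150.9, 95.0]
tool_rot: [3.135, 0.019, 2.248]
force: [-0.1, -10.0, 36.4]
width: 63.3
gripper_force: 68.5
```

Emit:
play_rows(
  targets=[
    [1, -0.3, 0, -0.3, 0],
    [1, -0.3, 0, -0.4, 0],
    [0.6, -0.3, 0, -0.4, 0],
    [0, -0.3, 0, -0.4, 0],
    [0, -0.3, 0, -0.4, 0],
    [0, -0.3, 0, -0.4, 0],
    [0, -0.3, 0, -0.4, 0],
  ],
)

```text
clock: 8.35
eef_pos: [604.4, -144.9, 90.5]
tool_rot: [-3.141, -0.002, 2.252]
force: [-0.2, 0.2, 0.7]
width: 85.1
gripper_force: 0.0
```

Emit:
play_rows(
  targets=[
    [0, 0, 0, -2, 0],
    [0, 0, 0, -5, 0],
    [0, 0, 0, -9, 0],
    [0, 0, 0, -13, 0],
    [0, 0, 0, -17, 0],
    [0, 0, 0, -17, 0],
    [0, 0, 0, -17, 0],
  ],
)

```text
clock: 9.05
eef_pos: [605.2, -145.5, 261.8]
tool_rot: [3.141, 0.001, 2.252]
force: [-0.3, -0.5, -0.8]
width: 85.2
gripper_force: 0.0
```

```bash
python3 - <<'E'
from h import *
s=ctrl.read_state();print(s['eef_pos'],s['clock'],s['force'])
ims=[]
for n in ['scene','side']:
    p,P=cloud(n)
    b={'scene':(200,180,340,330),'side':(250,180,390,320)}[n]
    ims.append(cv2.resize(p[b[1]:b[3],b[0]:b[2],::-1],(400,400)))
    q=pts(n,'blue_tumbler_center',[605,-145],80)
    if len(q):
        z=q[:,2]; top=np.percentile(z,99.5)
        f=lambda x:(lambda d,w:np.linalg.norm(w-(w@d)[:,None]*d,axis=1)-32)(np.array([x[2],x[3],1])/np.sqrt(1+x[2]**2+x[3]**2),q-[x[0],x[1],75])
        q=q[z<top-8]; r=least_squares(f,[605,-145,0,0],loss='soft_l1',f_scale=2)
        print(n,r.x.round(3),'tilt',np.degrees(r.x[2:]@[-.627,.779]).round(1),np.percentile(z,[.5,99.5]))
cv2.imwrite('pics/end.png',np.hstack(ims))
E
```

```text
[ 605.23709513 -145.49551969  261.84622403] 9.05 [-0.30520426 -0.53949231 -0.77081357]
scene [ 6.10889e+02 -1.51336e+02 -2.90000e-02  4.20000e-02] tilt 2.9 [ 34.19053371 119.84739933]
side [ 6.09719e+02 -1.50424e+02 -2.70000e-02  4.80000e-02] tilt 3.1 [ 32.0070667  118.53044957]
```

View pics/end.png

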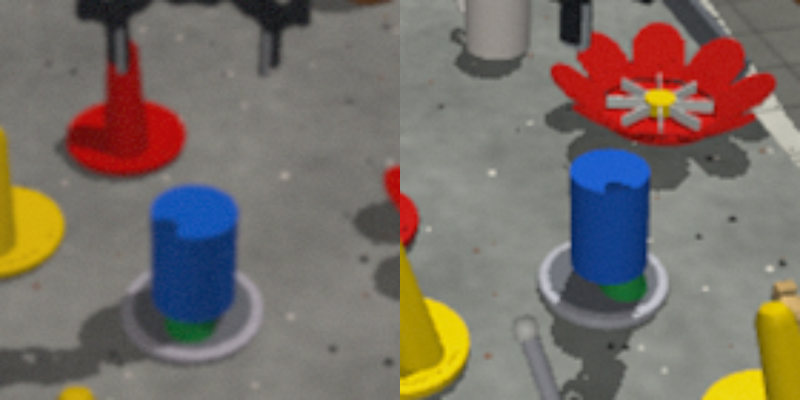

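The tumbler hangs alone on the green peg, leaning about 3°, with its top at the seated height (left crop (195,250), right (610,215)). The gripper is clear.

```bash
python3 -c "
from cell import ctrl
print(ctrl.finish_job())"
```

```text
the job is handed in; nothing more can be done
None
```

The blue tumbler hangs mouth-down by itself on the green peg, seated to within about 1 mm as far as the cameras show. The gripper is clear, I never moved near the amber tumbler or the bottle prong, and the job is handed in at about 9 s.

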